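Lay the supper tray

TASK

Lay the small wooden tray for supper: stand the pink bottle in the pink coaster, the jar of pickle on the steel saucer and the salt shaker in the green dish, all upright, and lay the dessert spoon flat, bowl up and lengthwise, in the blue spoon rest. Set everything down rather than dropping it. The blue bottle and the pepper shaker are not wanted: leave them standing where they are.

Things in the scene. Friction and masses are not known exactly. Their poses are not given: they have to be found in the camera images.
- pink_bottle: Pastel pink plastic kids' bottle, 135 mm high: straight round body 60 mm across from the base to 98 mm up, darker pink cap 52 mm across from 103 to 127 mm with a white push button at its side and a white spout cover on top. About 0.16 kg. Upright, loose on the sideboard. Origin: centre of its underside, z up.
- salt_shaker: Glass salt shaker with white content, 85 mm high: straight round glass 48 mm across up to 54 mm, narrower steel top 35 mm across from 60 to 85 mm; from above a white ring shows round the steel top. About 0.14 kg. Upright, loose on the sideboard. Origin: centre of its underside, z up.
- pickle_jar: Glass jar of orange-red pickle with a red lid, 90 mm high: straight round glass 62 mm across up to 66 mm, lid 56 mm across from 73 to 90 mm. About 0.3 kg. Upright, loose on the sideboard. Origin: centre of its underside, z up. An unlisted honey jar of the same shape (golden content, brass lid) stands in the same group and is not wanted.
- dessert_spoon: Steel dessert spoon, 172 mm long, lying bowl up, tray on one side, bottles on the other. Origin: mid-length, underside; x towards the bowl, z up. Bowl 54 x 37 mm, 10 mm high, x = 32 to 86 mm; handle x = -86 to 36 mm, near the middle 9 to 11 mm wide, 5 mm thick and arched (metal 7 to 14 mm above the underside for x = -20 to 20 mm), its end lying low. Balances near x = 6 mm. About 0.05 kg.
- blue_bottle: Look-alike, not wanted: pastel blue kids' bottle, same shape and size as the pink one. Upright, loose on the sideboard. Origin: centre of its underside, z up. The six upright things (two bottles, two shakers, two jars) stand in two rows of three along y, in any order: neighbours in a row at least 90 mm apart (centres), the rows at least 110 mm apart in x, so fingers closing along x have most room.
- pepper_shaker: Look-alike, not wanted: glass shaker, same shape and size as the salt shaker but with black content (from above a black ring round the steel top). Upright, loose on the sideboard. Origin: centre of its underside, z up.
- pink_coaster: Round pink silicone coaster, 84 mm across, 7 mm high, with a raised rim; the bottle stands inside on its floor, 74 mm across and 3 mm above its underside. Fixed on the tray floor. Origin: centre of its underside, 8 mm above the sideboard, z up. The three round dishes stand in a row along one long side of the tray, about 95 mm apart, in any order.
- steel_saucer: Round steel saucer, 86 mm across, 7 mm high, with a raised rim; the jar stands inside on its floor, 77 mm across and 3 mm above its underside. Fixed on the tray floor. Origin: centre of its underside, 8 mm above the sideboard, z up. The wooden tray is fixed: 340 x 260 mm, floor 8 mm thick, rim 24 mm above the sideboard along the long sides, up to 40 mm at the hand holds in the short ends.
- green_dish: Round green ceramic dish, 74 mm across, 7 mm high, with a raised rim; the salt shaker stands inside on its floor, 62 mm across and 3 mm above its underside. Fixed on the tray floor. Origin: centre of its underside, 8 mm above the sideboard, z up. 
- spoon_rest: Blue ceramic oblong spoon rest, 200 x 56 mm, 8 mm high, rim 4 mm thick, recess 192 x 48 mm with its floor 4 mm above its underside. Fixed on the tray floor. Origin: centre of its underside, 8 mm above the sideboard, z up. Long axis x, along the tray's length (the row of round dishes runs parallel, about 104 mm to its side). The spoon's bowl may point either way.
Things that resemble listed ones, but are neither listed nor needed, are in the scene too. What is shaped like the salt_shaker but purple is not meant.

How it is judged:
By the outcome, as a careful person would: the job done as asked, in the order asked, and still so for the second after the job is handed in, with the robot touching nothing.
It also fails if it takes over 120 s, if anything falls off the work surface, if the arm or the gripper's body presses on something with over 40 N, if the wrist force passes 120 N, or if a joint passes its speed limit or range.

ROBOT

A 6-joint arm with a two-finger parallel gripper is mounted at the origin on the work surface. World frame = base frame: x ahead of the robot, y to its left, z up, the work surface at z = 0. Lengths are in mm, angles in rad, forces in N, time in s.
With the tool pointing down it reaches from about 350 to 975 mm from the base axis. Payload 7.1 kg.
Tool frame: the origin (TCP) lies at the centre of the arm's flange, where the gripper is bolted on; the fingertips stand 182 mm ahead of it and the grasp point (between the pads) lies 163 mm ahead of it; z points along the fingers, y is the line along which they close (so a half turn about z gives the same grasp; the last joint's range is limited). The gripper opens to 88 mm and grips with 3 to 60 N. Pads are 20 mm wide; open, the fingers measure 115 mm over their backs; the gripper's body (75 mm by 178 mm) begins 61 mm behind the grasp point.
Start: joints at [1.12, 0.423, 1.63, -0, 1.089, -0.019], TCP at [261.534, 567.632, 404.675] pointing down, gripper open.
Joint ranges: [-3, 3], [-0.9, 2.11], [0.09, 2.58], [-1.31, 4.45], [0.11, 2.69], [-2.54, 2.54]. Speed limits (rad/s): [2.39, 2.39, 3.01, 3.14, 3.14, 3.14].

INTERFACE

Orientations are given as a rotation vector (axis times angle).
In Python, from workcell import readout, get_image, ctrl gives the robot as it stands.
- The arm moves only by the tool step_arm, never from a script. Its argument "targets" is a list that holds one entry, the list of rows, each a list of 7 numbers: the shift along the world's x, y, z as a fraction of full scale, then the turn, a rotation vector about the world's x, y, z as a fraction of full scale, then the opening, from 0 (shut) to 1 (fully open). In form: [[[dx, dy, dz, wx, wy, wz, claw], ...]]. A call has exactly 5 rows; each row shifts and turns the commanded pose from where the row before left it; what a row does not reach is not made up. Full scale, the value 1, is 0.05 m for a shift and 4 degrees for a turn. A row lasts 1/8 s, in which the tool goes at most 62.5 mm and 10.7 degrees, less where a joint would pass 70% of its speed; a pose out of reach is approached as far as the arm can. A call with a number of a shift or a turn outside -1 to 1 is refused whole. A call with a gripper value outside its range is refused whole. The fingers move at their own pace and stop on an object; the grip force is fixed at half the most. Time passes only in rows, so rows that do not move let the fingers close, or fill a call up. It gives the time, the measured TCP pose, the force, the opening and the grip force at its end, in the units of the state.
- readout.get_obs(): the state, without advancing time (a new reading comes with each control period).
- get_image(name): name is "side" or "top" or "wrist"; returns a dict with "pixels" (420x560x3 uint8, red, green, blue), "intrinsics" (3x3 intrinsics, pixels), "k1" (the pictures are not rectified: a ray, as slopes to the right and down, at radius r is drawn at 1 + k1 r^2 times it, then the intrinsics apply), "extrinsics" (4x4, takes a point from world to camera coordinates). Camera axes: x right, y down, z forward; pixel columns grow to the right and rows downward; lengths in mm; the calibration is good to about 2 mm. A picture is of the moment at which its call begins. There is no depth.
- ctrl.close_job(): hands the job in; it is judged then, once.
The state is a dict: "t": time; "qpos": joint angles; "qvel": joint speeds; "joint_torque": joint torques, N m; "ee_pos": TCP position; "orientation": TCP orientation; "ft_force": force on the tool from outside, world axes, zero at the start; "moment": the same for the moment, N m; "width": finger opening in mm; "grasp_force": force on a finger pad.
Only numpy, scipy, OpenCV 4.12 (cv2) and the standard library are available. Lean on these libraries where they do the work, as an engineer would, in place of code of your own. Each camera call takes 0.05 s, during which the arm holds its last target. There are 200 camera calls.

## Working session

There is one attempt and no reset: what is moved stays moved. The work goes in short steps, Python scripts to look and compute and a tool call to move; the robot and the scene stay as the last step left them, time stands still between calls to the robot, and variables do not carry over. Pictures are saved under pics/ and viewed, at most 14 in all, crops included, and the job is handed in when it is done.

Besides the shell and the picture viewer there is one more tool, called after "Request:" as name(argument=value, ...) on one line, values as JSON. step_arm: Moves the arm, as the interface text tells. Shift numbers are shares of 0.05 m and turn numbers shares of 4 degrees, none past 1 either way. Its arguments: {"type":"object","properties":{"targets":{"type":"array"}},"required":["targets"]}

```bash
mkdir -p pics; ls; python3 - <<'E'
from workcell import readout,get_image
import cv2,numpy as np
for n in("top","side"):
    d=get_image(n); cv2.imwrite(f"pics/{n}0.png",d["pixels"][...,::-1]); print(n,d["intrinsics"],d["k1"],d["extrinsics"].round(3) if hasattr(d["extrinsics"],"round") else d["extrinsics"])
print(readout.get_obs())
E
```

```text
pics
top [[491.78686855   0.         275.74470348]
 [  0.         491.78686855 205.92811316]
 [  0.           0.           1.        ]] -0.12209066024241355 [[-3.000000e-03 -1.000000e+00 -2.100000e-02  3.391400e+01]
 [-9.940000e-01  6.000000e-03 -1.110000e-01  4.843600e+02]
 [ 1.110000e-01  2.000000e-02 -9.940000e-01  1.153584e+03]
 [ 0.000000e+00  0.000000e+00  0.000000e+00  1.000000e+00]]
side [[506.46752439   0.         280.41811552]
 [  0.         506.46752439 213.55634845]
 [  0.           0.           1.        ]] -0.09754535122625915 [[ 9.990000e-01 -4.600000e-02  5.000000e-03 -4.767600e+02]
 [-2.000000e-02 -5.370000e-01 -8.440000e-01  6.922900e+01]
 [ 4.200000e-02  8.430000e-01 -5.370000e-01  1.172118e+03]
 [ 0.000000e+00  0.000000e+00  0.000000e+00  1.000000e+00]]
{'t': 0.1, 'qpos': array([ 1.11996839e+00,  4.23787831e-01,  1.63061271e+00,  5.39153538e-06,
        1.08861157e+00, -1.90072784e-02]), 'qvel': array([-0.00143016, -0.00046843, -0.00043078,  0.00077271,  0.00032902,
       -0.00111409]), 'joint_torque': array([ 5.55066742e-05, -5.45616174e+01, -2.74325430e+01,  6.44264510e-02,
        1.89202290e-02, -2.44107804e-05]), 'ee_pos': array([261.44791778, 567.40925341, 403.96497539]), 'orientation': array([-6.72976376e-01, -3.06832161e+00,  2.16647195e-03]), 'ft_force': array([ 0.26794506,  0.15751198, -0.22097737]), 'moment': array([ 0.00564029, -0.00411168, -0.00109491]), 'grasp_force': 0.0, 'width': 87.93752714279707}
```

View pics/top0.png

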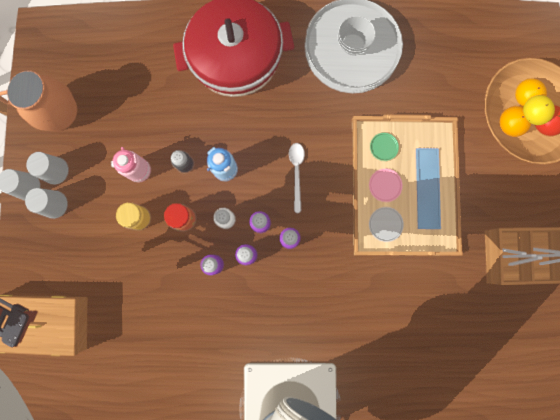

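View pics/side0.png

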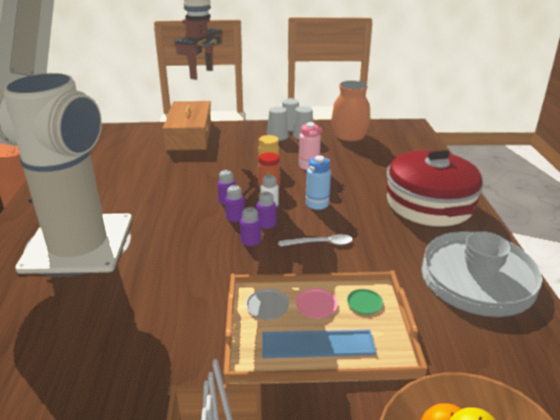

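The top view shows pink bottle cap (124,160), pepper (181,158), blue bottle (217,159), honey (131,215), pickle (177,215) and salt (224,217). There are purple decoys at (259,221), (289,238), (245,254) and (211,265). The spoon runs from (297,153) to (297,212). On the tray: green (385,147), pink (386,185), steel (386,224) and the rest at (428,188). I'll take an enlarged crop to confirm these.

```bash
cat > h.py <<'E'
from workcell import readout,get_image,ctrl
import cv2,numpy as np
def undist(d,uv):
    K=np.array(d["intrinsics"]);D=np.array([d["k1"],0,0,0,0.])
    return cv2.undistortPointsIter(np.array([[uv]],float),K,D,None,None,(3,100,1e-9))[0,0]
def world(d,uv,z):
    E=np.array(d["extrinsics"]);R=E[:3,:3];c=-R.T@E[:3,3]
    r=R.T@np.append(undist(d,uv),1); return (c+r*(z-c[2])/r[2])[:2].round(1)
def pix(d,p):
    E=np.array(d["extrinsics"]);R=E[:3,:3]
    return cv2.projectPoints(np.array([p],float),cv2.Rodrigues(R)[0],E[:3,3],np.array(d["intrinsics"]),np.array([d["k1"],0,0,0,0.]))[0][0,0].round(1)
def save(n,f,x0=0,y0=0,x1=560,y1=420,s=1):
    d=get_image(n); cv2.imwrite("pics/"+f,cv2.resize(d["pixels"][y0:y1,x0:x1,::-1],None,fx=s,fy=s,interpolation=cv2.INTER_CUBIC)); return d
E
python3 - <<'E'
from h import *
d=save("top","crop1.png",105,135,305,285,4)
for n,uv,z in [("pink",(124,160),127),("blue",(217,159),127),("pepper",(181,157),85),("honey",(131,215),90),("pickle",(177,215),90),("salt",(224,217),85),("p1",(259,221),85),("green",(385,147),13),("pinkc",(386,185),13),("steel",(386,224),13),("rest",(428,188),14),("spoonB",(297,153),8),("tip",(297,212),3)]: print(n,world(d,uv,z))
cv2.imwrite("pics/crop2.png",cv2.resize(d["pixels"][105:265,280:470,::-1],None,fx=4,fy=3.7,interpolation=cv2.INTER_CUBIC))
E
```

```text
pink [580. 373.]
blue [579.6 160.5]
pepper [594.1 251.1]
honey [458.4 364.5]
pickle [457.9 256.6]
salt [453.3 148.9]
p1 [443.8  68.8]
green [ 631.1 -238.6]
pinkc [ 536.  -237.9]
steel [ 440.5 -235.2]
rest [ 528.1 -341.6]
spoonB [618.  -20.9]
tip [472.  -19.8]
```

View pics/crop1.png

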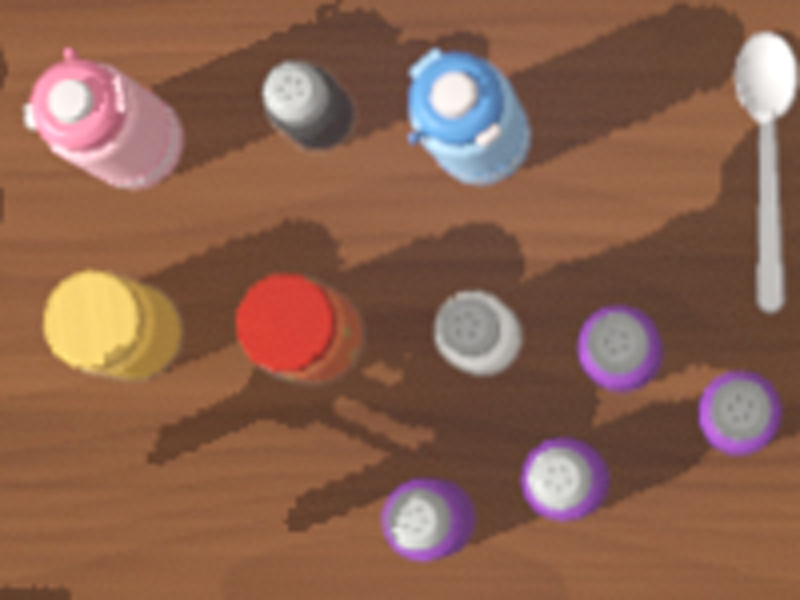

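View pics/crop2.png

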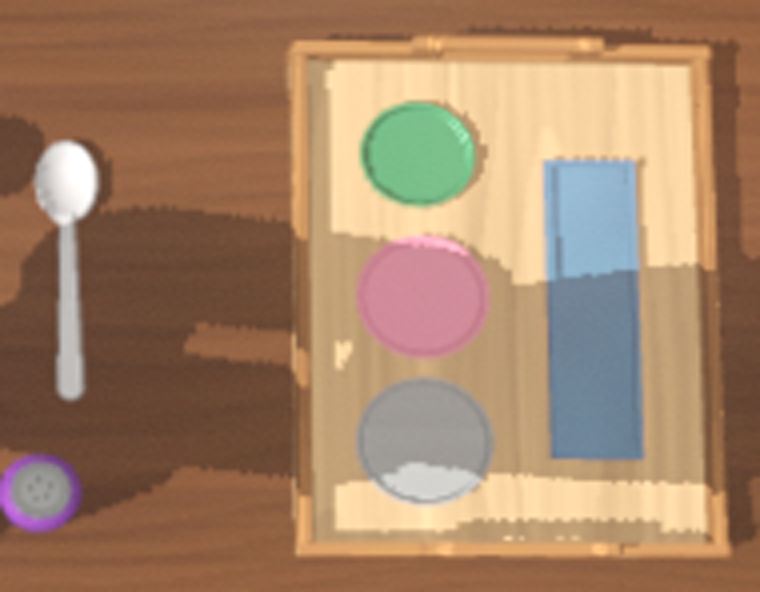

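Confirmed. Salt is the shaker at crop (470,325), px (222,216), with a white ring; the pepper at (181,158) has a black ring, and the other four shakers are purple. Pickle has the red lid at px (176,215) and honey the brass lid. I'm going above the pink bottle, turning the closing line toward x on the way.

Request:
step_arm(targets=[[[0.32, -0.2, 0, 0, 0, -1, 1], [0.32, -0.2, 0, 0, 0, -1, 1], [0.32, -0.2, 0, 0, 0, -1, 1], [0.32, -0.2, 0, 0, 0, -1, 1], [0.32, -0.2, 0, 0, 0, -1, 1]]])

```text
t: 0.78
ee_pos: [342.0, 517.2, 404.4]
orientation: [-1.199, -2.904, 0.001]
ft_force: [0.6, -0.2, 0.2]
width: 87.5
grasp_force: 0.0
```

Request:
step_arm(targets=[[[0.32, -0.2, 0, 0, 0, -1, 1], [0.32, -0.2, 0, 0, 0, -1, 1], [0.32, -0.2, 0, 0, 0, -1, 1], [0.32, -0.2, 0, 0, 0, -1, 1], [0.32, -0.2, 0, 0, 0, -1, 1]]])

```text
t: 1.4
ee_pos: [422.0, 467.2, 404.3]
orientation: [-1.685, -2.651, 0.001]
ft_force: [0.4, -1.0, -0.3]
width: 88.3
grasp_force: 0.0
```

Request:
step_arm(targets=[[[0.32, -0.2, 0, 0, 0, -1, 1], [0.32, -0.2, 0, 0, 0, -1, 1], [0.32, -0.2, 0, 0, 0, -1, 1], [0.32, -0.2, 0, 0, 0, -1, 1], [0.32, -0.2, 0, 0, 0, -1, 1]]])

```text
t: 2.02
ee_pos: [502.0, 417.2, 404.3]
orientation: [-2.12, -2.318, 0.001]
ft_force: [0.3, -0.0, -0.1]
width: 87.7
grasp_force: 0.0
```

Request:
step_arm(targets=[[[0.31, -0.18, -0.2, 0, 0, -1, 1], [0.31, -0.18, -0.2, 0, 0, -1, 1], [0.31, -0.18, -0.2, 0, 0, -1, 1], [0.31, -0.18, -0.2, 0, 0, -1, 1], [0.31, -0.18, -0.2, 0, 0, -1, 1]]])

```text
t: 2.65
ee_pos: [579.4, 372.3, 353.9]
orientation: [-2.49, -1.915, 0.001]
ft_force: [1.0, 0.3, 0.1]
width: 87.6
grasp_force: 0.0
```

```bash
python3 - <<'E'
from h import *
d=save("wrist","w1.png"); 
print(readout.get_obs()["ee_pos"],np.array(d["extrinsics"]).round(2))
print(pix(d,[580,373,127]),pix(d,[580,373,98]),pix(d,[580,373,0]))
E
```

```text
[580.65577609 370.98127912 352.52871821] [[ 9.7000e-01 -2.6000e-01 -0.0000e+00 -4.6400e+02]
 [-2.5000e-01 -9.3000e-01  2.7000e-01  4.7066e+02]
 [-7.0000e-02 -2.6000e-01 -9.6000e-01  4.7891e+02]
 [ 0.0000e+00  0.0000e+00  0.0000e+00  1.0000e+00]]
[273.8 226.9] [273.9 215.1] [273.9 189.6]
```

View pics/w1.png

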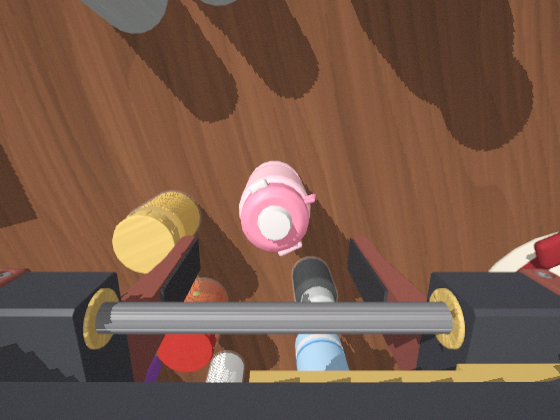

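The pink bottle's cap centre shows at about (276,221), some 3–4 mm further in +y than predicted, which is well inside the grip. Descending to grasp.

Request:
step_arm(targets=[[[0, 0.06, -0.44, 0, 0, 0, 1], [0, 0, -0.44, 0, 0, 0, 1], [0, 0, -0.44, 0, 0, 0, 1], [0, 0, -0.44, 0, 0, 0, 1], [0, 0, -0.44, 0, 0, 0, 1]]])

```text
t: 3.32
ee_pos: [578.8, 375.7, 242.9]
orientation: [-2.488, -1.919, 0.001]
ft_force: [0.6, -0.5, 0.1]
width: 87.7
grasp_force: 0.0
```

Request:
step_arm(targets=[[[0, 0, 0, 0, 0, 0, 1], [0, 0, 0, 0, 0, 0, 0], [0, 0, 0, 0, 0, 0, 0], [0, 0, 0, 0, 0, 0, 0], [0, 0, 0, 0, 0, 0, 0]]])

```text
t: 3.95
ee_pos: [579.4, 375.8, 245.6]
orientation: [2.488, 1.918, 0.003]
ft_force: [1.6, -0.6, 2.8]
width: 59.4
grasp_force: 30.0
```

Request:
step_arm(targets=[[[0, 0, 0.3, 0, 0, 0, 0], [0, 0, 0.8, 0, 0, 0, 0], [0, 0, 0.8, 0, 0, 0, 0], [0, 0, 0.8, 0, 0, 0, 0], [0, 0, 0.7, 0, 0, 0, 0]]])

```text
t: 4.58
ee_pos: [578.7, 375.5, 417.1]
orientation: [2.488, 1.918, 0.001]
ft_force: [0.3, 0.5, -1.6]
width: 59.6
grasp_force: 30.0
```

Request:
step_arm(targets=[[[-0.06, -0.4, 0, 0, 0, -0.5, 0], [-0.06, -0.8, 0, 0, 0, -0.5, 0], [-0.06, -0.9, 0, 0, 0, -0.5, 0], [-0.06, -0.9, 0, 0, 0, -0.5, 0], [-0.06, -0.9, 0, 0, 0, -0.5, 0]]])

```text
t: 5.2
ee_pos: [562.5, 178.0, 412.6]
orientation: [-2.648, -1.69, 0.006]
ft_force: [0.6, -0.0, -2.6]
width: 59.7
grasp_force: 30.0
```

Request:
step_arm(targets=[[[-0.06, -0.9, 0, 0, 0, -0.5, 0], [-0.06, -0.9, 0, 0, 0, -0.5, 0], [-0.06, -0.9, 0, 0, 0, -0.5, 0], [-0.06, -0.9, 0, 0, 0, -0.5, 0], [-0.06, -0.9, 0, 0, 0, -0.5, 0]]])

```text
t: 5.82
ee_pos: [547.1, -46.5, 412.8]
orientation: [-2.784, -1.452, 0.005]
ft_force: [-0.1, 0.1, -1.2]
width: 59.3
grasp_force: 30.0
```

Request:
step_arm(targets=[[[-0.06, -0.9, 0, 0, 0, -0.5, 0], [-0.06, -0.9, 0, 0, 0, -0.5, 0], [-0.06, -0.8, 0, 0, 0, -0.5, 0], [-0.06, -0.6, 0, 0, 0, -0.5, 0], [-0.06, -0.2, 0, 0, 0, -0.5, 0]]])

```text
t: 6.45
ee_pos: [532.2, -216.1, 412.9]
orientation: [-2.901, -1.201, 0.004]
ft_force: [0.2, 0.3, -2.7]
width: 59.5
grasp_force: 30.0
```

Request:
step_arm(targets=[[[0.08, -0.24, -0.3, 0, 0, 0, 0], [0, -0.2, -0.5, 0, 0, 0, 0], [0, 0, -0.6, 0, 0, 0, 0], [0, 0, -0.6, 0, 0, 0, 0], [0, 0, -0.4, 0, 0, 0, 0]]])

```text
t: 7.08
ee_pos: [537.4, -235.4, 291.7]
orientation: [-2.897, -1.21, 0.003]
ft_force: [0.1, -0.5, -1.4]
width: 59.3
grasp_force: 30.0
```

```bash
python3 - <<'E'
from h import *
d=save("wrist","w2.png"); print(readout.get_obs()["ee_pos"])
for p in [(536,-238,15),(631,-238,15),(440.5,-236,15)]: print(pix(d,p))
s=save("side","s2.png",200,240,440,400,3.2)
E
```

```text
[ 536.64927006 -235.08408012  289.63677219]
[275.3 212. ]
[356.6 135.2]
[202.6 277.9]
```

View pics/w2.png

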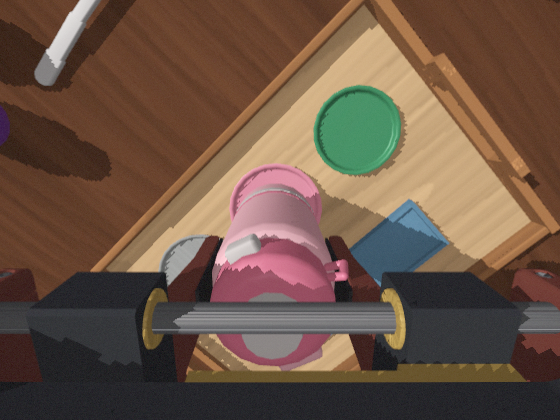

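The view shows the bottle base over the pink coaster; base and coaster centres line up at about x=276. Green is at (358,130), with the same 5 px wrist-camera bias as before, so the position is fine. Lowering gently.

Request:
step_arm(targets=[[[0, -0.02, -0.3, 0, 0, 0, 0], [0, 0, -0.2, 0, 0, 0, 0], [0, 0, -0.1, 0, 0, 0, 0], [0, 0, -0.04, 0, 0, 0, 0], [0, 0, 0, 0, 0, 0, 0]]])

```text
t: 7.8
ee_pos: [538.1, -237.4, 262.9]
orientation: [2.9, 1.209, 0.0]
ft_force: [0.5, 0.2, -2.2]
width: 59.4
grasp_force: 30.0
```

Request:
step_arm(targets=[[[0, 0, -0.02, 0, 0, 0, 0], [0, 0, -0.02, 0, 0, 0, 0], [0, 0, 0, 0, 0, 0, 0], [0, 0, 0, 0, 0, 0, 0], [0, 0, 0, 0, 0, 0, 0]]])

```text
t: 8.43
ee_pos: [538.0, -237.4, 260.7]
orientation: [2.9, 1.209, 0.0]
ft_force: [0.0, -0.7, -2.1]
width: 59.6
grasp_force: 30.0
```

Request:
step_arm(targets=[[[0, 0, -0.02, 0, 0, 0, 0], [0, 0, -0.02, 0, 0, 0, 0], [0, 0, -0.02, 0, 0, 0, 0], [0, 0, 0, 0, 0, 0, 0], [0, 0, 0, 0, 0, 0, 0]]])

```text
t: 9.05
ee_pos: [538.1, -237.4, 257.7]
orientation: [-2.9, -1.209, 0.0]
ft_force: [-0.6, -0.2, -2.8]
width: 59.5
grasp_force: 30.0
```

Request:
step_arm(targets=[[[0, 0, -0.02, 0, 0, 0, 0], [0, 0, -0.02, 0, 0, 0, 0], [0, 0, 0, 0, 0, 0, 0], [0, 0, 0, 0, 0, 0, 0], [0, 0, 0, 0, 0, 0, 0]]])

```text
t: 9.68
ee_pos: [538.2, -237.4, 256.5]
orientation: [2.9, 1.209, 0.0]
ft_force: [-2.1, 2.4, 6.2]
width: 59.6
grasp_force: 30.0
```

Contact, at 256.5 = grasp height + 11. Release and retreat.

Request:
step_arm(targets=[[[0, 0, 0, 0, 0, 0, 0.75], [0, 0, 0, 0, 0, 0, 0.9], [0, 0, 0, 0, 0, 0, 1], [0, 0, 0.2, 0, 0, 0, 1], [0, 0, 0.6, 0, 0, 0, 1]]])

```text
t: 10.3
ee_pos: [537.5, -237.2, 295.2]
orientation: [-2.898, -1.208, 0.003]
ft_force: [0.2, 0.4, 0.8]
width: 87.7
grasp_force: 0.0
```

Request:
step_arm(targets=[[[0, 0, 0.8, 0, 0, 0, 1], [0, 0, 0.8, 0, 0, 0, 1], [0, 0, 0.8, 0, 0, 0, 1], [-0.2, 0.5, 0.1, 0, 0, 0, 1], [-0.2, 0.8, 0, 0, 0, 0, 1]]])

```text
t: 10.92
ee_pos: [517.2, -171.6, 421.1]
orientation: [2.9, 1.206, 0.001]
ft_force: [0.7, 0.1, -0.0]
width: 87.8
grasp_force: 0.0
```

Request:
step_arm(targets=[[[-0.14, 0.9, 0, 0, 0, 0, 1], [-0.14, 0.9, 0, 0, 0, 0, 1], [-0.14, 0.9, 0, 0, 0, 0, 1], [-0.14, 0.9, 0, 0, 0, 0, 1], [-0.14, 0.9, 0, 0, 0, 0, 1]]])

```text
t: 11.55
ee_pos: [481.4, 54.5, 420.0]
orientation: [-2.899, -1.209, 0.002]
ft_force: [-0.2, 0.3, 0.7]
width: 88.1
grasp_force: 0.0
```

Request:
step_arm(targets=[[[-0.1, 0.9, 0, 0, 0, 0, 1], [-0.1, 0.9, 0, 0, 0, 0, 1], [-0.1, 0.7, 0, 0, 0, 0, 1], [0, 0.5, 0, 0, 0, 0, 1], [0, 0.2, 0, 0, 0, 0, 1]]])

```text
t: 12.18
ee_pos: [466.8, 213.9, 420.0]
orientation: [-2.898, -1.212, 0.002]
ft_force: [-0.4, -0.1, -0.1]
width: 87.9
grasp_force: 0.0
```

Request:
step_arm(targets=[[[-0.1, 0.4, -0.2, 0, 0, 0, 1], [-0.1, 0.48, -0.5, 0, 0, 0, 1], [0, 0, -0.6, 0, 0, 0, 1], [0, 0, -0.5, 0, 0, 0, 1], [0, 0, -0.2, 0, 0, 0, 1]]])

```text
t: 12.8
ee_pos: [457.2, 255.9, 319.1]
orientation: [2.9, 1.208, -0.005]
ft_force: [-0.3, 0.6, -0.6]
width: 88.1
grasp_force: 0.0
```

```bash
python3 - <<'E'
from h import *
d=save("wrist","w3.png"); print(readout.get_obs()["ee_pos"])
p=d["pixels"].astype(int)
print(pix(d,(457,258,90)),pix(d,(453,149,85)), pix(d,(458,364.5,90)))
E
```

```text
[457.23462229 255.92476206 318.70520883]
[271.4 224.7] [361.2 314.6] [159.7 116.4]
```

View pics/w3.png

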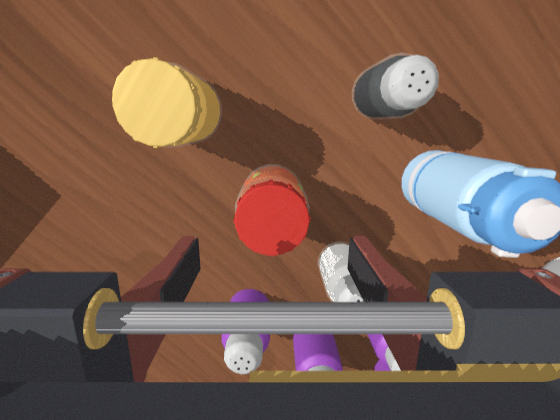

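The red lid is centred at about (272,218), where expected. Neighbours: honey (155,102), blue bottle at right, salt (337,262). The finger paths are clear, so I'm descending.

Request:
step_arm(targets=[[[0, 0.03, -0.44, 0, 0, 0, 1], [0, 0, -0.48, 0, 0, 0, 1], [0, 0, -0.48, 0, 0, 0, 1], [0, 0, -0.48, 0, 0, 0, 1], [0, 0, -0.34, 0, 0, 0, 1]]])

```text
t: 13.48
ee_pos: [458.3, 258.0, 209.4]
orientation: [-2.9, -1.208, -0.001]
ft_force: [-0.1, 0.1, -0.3]
width: 87.6
grasp_force: 0.0
```

Request:
step_arm(targets=[[[0, 0, 0, 0, 0, 0, 1], [0, 0, 0, 0, 0, 0, 0], [0, 0, 0, 0, 0, 0, 0], [0, 0, 0, 0, 0, 0, 0], [0, 0, 0, 0, 0, 0, 0]]])

```text
t: 14.1
ee_pos: [458.2, 258.3, 210.4]
orientation: [-2.899, -1.209, -0.002]
ft_force: [-1.5, 0.4, 6.5]
width: 61.4
grasp_force: 30.0
```

Request:
step_arm(targets=[[[0, 0, 0.3, 0, 0, 0, 0], [0, 0, 0.6, 0, 0, 0, 0], [0, 0, 0.8, 0, 0, 0, 0], [0, 0, 0.7, 0, 0, 0, 0], [0, 0, 0.2, 0, 0, 0, 0]]])

```text
t: 14.72
ee_pos: [458.3, 258.2, 342.0]
orientation: [-2.899, -1.209, -0.006]
ft_force: [0.7, -0.1, -3.3]
width: 61.9
grasp_force: 30.0
```

Request:
step_arm(targets=[[[-0.03, -0.4, 0, 0, 0, -0.8, 0], [-0.03, -0.7, 0, 0, 0, -0.8, 0], [-0.03, -0.8, 0, 0, 0, -0.8, 0], [-0.03, -0.8, 0, 0, 0, -0.8, 0], [-0.03, -0.8, 0, 0, 0, -0.8, 0]]])

```text
t: 15.35
ee_pos: [449.2, 81.0, 338.0]
orientation: [-3.041, -0.788, 0.006]
ft_force: [1.5, 0.6, -3.1]
width: 61.8
grasp_force: 30.0
```

Request:
step_arm(targets=[[[-0.03, -0.8, 0, 0, 0, -0.8, 0], [-0.03, -0.8, 0, 0, 0, -0.8, 0], [-0.03, -0.8, 0, 0, 0, -0.8, 0], [-0.03, -0.8, 0, 0, 0, -0.8, 0], [-0.03, -0.8, 0, 0, 0, -0.8, 0]]])

```text
t: 15.98
ee_pos: [441.4, -118.6, 338.1]
orientation: [-3.12, -0.356, 0.005]
ft_force: [1.2, -0.2, -3.5]
width: 61.4
grasp_force: 30.0
```

Request:
step_arm(targets=[[[-0.03, -0.8, 0, 0, 0, -0.8, 0], [-0.03, -0.7, 0, 0, 0, -0.8, 0], [0, -0.5, 0, 0, 0, -0.8, 0], [0, -0.3, 0, 0, 0, -0.8, 0], [0, 0, 0, 0, 0, 0, 0]]])

```text
t: 16.6
ee_pos: [439.3, -232.4, 338.7]
orientation: [-3.141, -0.009, 0.003]
ft_force: [-0.1, 0.7, -3.7]
width: 61.2
grasp_force: 30.0
```

Request:
step_arm(targets=[[[0.02, -0.06, -0.4, 0, 0, 0, 0], [0, 0, -0.6, 0, 0, 0, 0], [0, 0, -0.6, 0, 0, 0, 0], [0, 0, -0.4, 0, 0, 0, 0], [0, 0, -0.14, 0, 0, 0, 0]]])

```text
t: 17.23
ee_pos: [440.5, -233.7, 231.4]
orientation: [-3.14, -0.015, 0.004]
ft_force: [-0.3, 0.5, -3.7]
width: 61.4
grasp_force: 30.0
```

Request:
step_arm(targets=[[[0, 0, -0.08, 0, 0, 0, 0], [0, 0, -0.04, 0, 0, 0, 0], [0, 0, 0, 0, 0, 0, 0], [0, 0, 0, 0, 0, 0, 0], [0, 0, 0, 0, 0, 0, 0]]])

```text
t: 17.85
ee_pos: [441.1, -235.0, 227.0]
orientation: [3.141, 0.013, 0.001]
ft_force: [0.1, 0.1, -4.4]
width: 61.2
grasp_force: 30.0
```

```bash
python3 - <<'E'
from h import *
print(readout.get_obs()["ee_pos"])
d=save("top","t3.png",330,100,470,265,3.5)
print(pix(d,(440.5,-235.5,107)),pix(d,(536,-237,146)))
E
```

```text
[ 441.11790613 -234.95099113  226.98512327]
[394.6 220.9] [397.8 175.7]
```

View pics/t3.png

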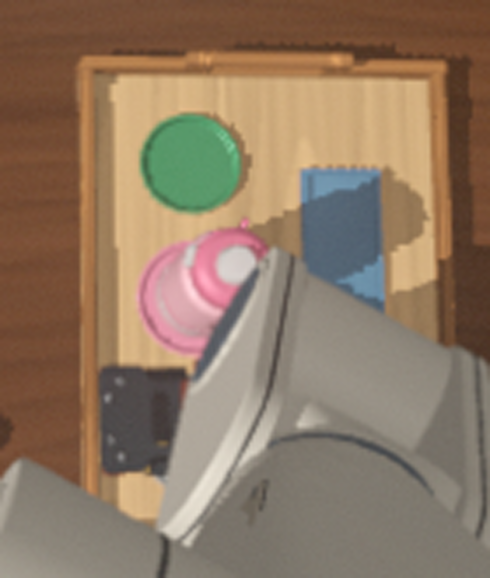

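The pink bottle stands in its coaster, spout at px (397.7,175.4) against a prediction of (397.8,175.7). The saucer is hidden by the arm, so I'm lowering the jar by feel.

Request:
step_arm(targets=[[[0, 0, -0.03, 0, 0, 0, 0], [0, 0, -0.03, 0, 0, 0, 0], [0, 0, -0.02, 0, 0, 0, 0], [0, 0, 0, 0, 0, 0, 0], [0, 0, 0, 0, 0, 0, 0]]])

```text
t: 18.52
ee_pos: [441.0, -234.9, 222.6]
orientation: [-3.142, -0.013, 0.0]
ft_force: [0.1, 0.2, -5.2]
width: 61.4
grasp_force: 30.0
```

Request:
step_arm(targets=[[[0, 0, -0.02, 0, 0, 0, 0], [0, 0, -0.02, 0, 0, 0, 0], [0, 0, 0, 0, 0, 0, 0], [0, 0, 0, 0, 0, 0, 0], [0, 0, 0, 0, 0, 0, 0]]])

```text
t: 19.15
ee_pos: [441.0, -234.9, 221.4]
orientation: [3.141, 0.013, 0.0]
ft_force: [-2.4, 2.1, 7.1]
width: 61.6
grasp_force: 30.0
```

Contact at the expected saucer-floor height. Release and go to the salt.

Request:
step_arm(targets=[[[0, 0, 0, 0, 0, 0, 0.75], [0, 0, 0, 0, 0, 0, 0.9], [0, 0, 0, 0, 0, 0, 1], [0, 0, 0.2, 0, 0, 0, 1], [0, 0, 0.6, 0, 0, 0, 1]]])

```text
t: 19.77
ee_pos: [440.6, -234.6, 260.5]
orientation: [-3.14, -0.013, 0.004]
ft_force: [0.2, -0.5, -0.3]
width: 87.9
grasp_force: 0.0
```

Request:
step_arm(targets=[[[0, 0, 0.7, 0, 0, 0, 1], [0, 0, 0.6, 0, 0, 0, 1], [0, 0.3, 0.1, 0, 0, 0.9, 1], [0, 0.5, 0, 0, 0, 0.9, 1], [0, 0.7, 0, 0, 0, 0.9, 1]]])

```text
t: 20.4
ee_pos: [440.5, -158.7, 330.1]
orientation: [-3.125, -0.313, 0.001]
ft_force: [0.4, 0.2, 0.6]
width: 87.8
grasp_force: 0.0
```

Request:
step_arm(targets=[[[0.03, 0.8, 0, 0, 0, 0.9, 1], [0.03, 0.8, 0, 0, 0, 0.9, 1], [0.03, 0.8, 0, 0, 0, 0.9, 1], [0.03, 0.8, 0, 0, 0, 0.9, 1], [0.03, 0.8, 0, 0, 0, 0.9, 1]]])

```text
t: 21.02
ee_pos: [447.6, 42.0, 329.9]
orientation: [-3.038, -0.8, 0.002]
ft_force: [-0.4, -0.2, -1.0]
width: 87.7
grasp_force: 0.0
```

Request:
step_arm(targets=[[[0.03, 0.8, 0, 0, 0, 0.9, 1], [0.03, 0.7, -0.1, 0, 0, 0.9, 1], [0.03, 0.5, -0.1, 0, 0, 0.9, 1], [0, 0.3, 0, 0, 0, 0.7, 1], [0, 0, 0, 0, 0, 0, 1]]])

```text
t: 21.65
ee_pos: [452.5, 155.8, 320.3]
orientation: [-2.923, -1.151, 0.001]
ft_force: [0.4, 1.2, 0.1]
width: 88.1
grasp_force: 0.0
```

```bash
python3 - <<'E'
from h import *
d=save("wrist","w4.png"); print(readout.get_obs()["ee_pos"])
print(pix(d,(455,152,85)))
E
```

```text
[452.6474022  155.18441608 320.4587234 ]
[279.3 225.3]
```

View pics/w4.png

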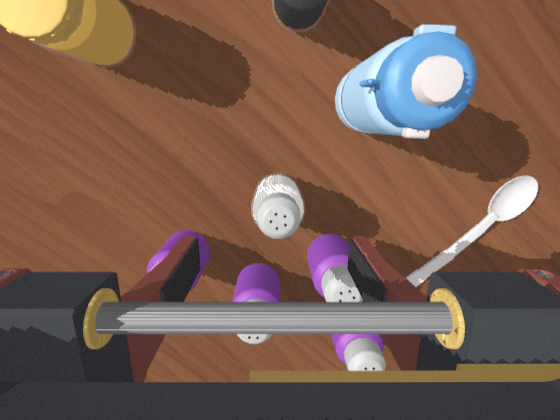

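The salt, with a white ring, has its top at (278,219), right where expected. The purple ones at (330,245) and (257,275) are clear of the fingers. Descending.

Request:
step_arm(targets=[[[0.05, -0.06, -0.4, 0, 0, 0, 1], [0, 0, -0.5, 0, 0, 0, 1], [0, 0, -0.5, 0, 0, 0, 1], [0, 0, -0.5, 0, 0, 0, 1], [0, 0, -0.5, 0, 0, 0, 1]]])

```text
t: 22.32
ee_pos: [455.6, 151.1, 200.1]
orientation: [2.925, 1.145, 0.0]
ft_force: [0.4, -0.2, 0.8]
width: 87.8
grasp_force: 0.0
```

Request:
step_arm(targets=[[[0, 0, 0, 0, 0, 0, 1], [0, 0, 0, 0, 0, 0, 0], [0, 0, 0, 0, 0, 0, 0], [0, 0, 0, 0, 0, 0, 0], [0, 0, 0, 0, 0, 0, 0]]])

```text
t: 22.95
ee_pos: [455.6, 152.2, 201.1]
orientation: [2.924, 1.148, 0.001]
ft_force: [-0.5, -0.1, 0.1]
width: 51.4
grasp_force: 0.0
```

Request:
step_arm(targets=[[[0, 0, 0, 0, 0, 0, 0], [0, 0, 0, 0, 0, 0, 0], [0, 0, 0.3, 0, 0, 0, 0], [0, 0, 0.7, 0, 0, 0, 0], [0, 0, 0.8, 0, 0, 0, 0]]])

```text
t: 23.58
ee_pos: [455.2, 152.0, 291.8]
orientation: [-2.924, -1.148, 0.002]
ft_force: [0.5, 0.7, -1.2]
width: 47.3
grasp_force: 30.0
```

Request:
step_arm(targets=[[[0.15, -0.3, 0.8, 0, 0, -0.8, 0], [0.23, -0.5, 0.2, 0, 0, -0.8, 0], [0.32, -0.7, 0, 0, 0, -0.8, 0], [0.32, -0.7, 0, 0, 0, -0.8, 0], [0.32, -0.7, 0, 0, 0, -0.8, 0]]])

```text
t: 24.2
ee_pos: [522.6, 6.0, 341.5]
orientation: [3.056, 0.727, 0.001]
ft_force: [1.1, -1.0, -1.8]
width: 47.5
grasp_force: 30.0
```

Request:
step_arm(targets=[[[0.32, -0.7, 0, 0, 0, -0.8, 0], [0.32, -0.7, 0, 0, 0, -0.8, 0], [0.32, -0.7, 0, 0, 0, -0.8, 0], [0.32, -0.7, 0, 0, 0, -0.8, 0], [0.32, -0.7, 0, 0, 0, -0.8, 0]]])

```text
t: 24.82
ee_pos: [602.6, -169.0, 341.3]
orientation: [-3.128, -0.294, 0.0]
ft_force: [1.0, -0.5, -1.0]
width: 48.0
grasp_force: 30.0
```

Request:
step_arm(targets=[[[0.27, -0.6, 0, 0, 0, -0.8, 0], [0.2, -0.5, 0, 0, 0, -0.8, 0], [0.13, -0.3, 0, 0, 0, -0.8, 0], [0, 0, 0, 0, 0, -0.4, 0], [0, 0, 0, 0, 0, 0, 0]]])

```text
t: 25.45
ee_pos: [632.1, -237.3, 340.8]
orientation: [-3.141, 0.008, 0.001]
ft_force: [0.7, -0.2, -1.7]
width: 47.4
grasp_force: 30.0
```

Request:
step_arm(targets=[[[0, 0, -0.4, 0, 0, 0, 0], [0, 0, -0.6, 0, 0, 0, 0], [0, 0, -0.6, 0, 0, 0, 0], [0, 0, -0.5, 0, 0, 0, 0], [0, 0, -0.26, 0, 0, 0, 0]]])

```text
t: 26.08
ee_pos: [631.6, -236.9, 220.0]
orientation: [-3.14, 0.008, 0.005]
ft_force: [-0.2, -0.2, -2.2]
width: 47.3
grasp_force: 30.0
```

```bash
python3 - <<'E'
from h import *
d=save("wrist","w5.png",120,60,420,285,2.6); print(readout.get_obs()["ee_pos"])
print(pix(d,(632,-237.5,15)))
E
```

```text
[ 631.39017038 -236.92758095  219.1349826 ]
[274.8 238.2]
```

View pics/w5.png

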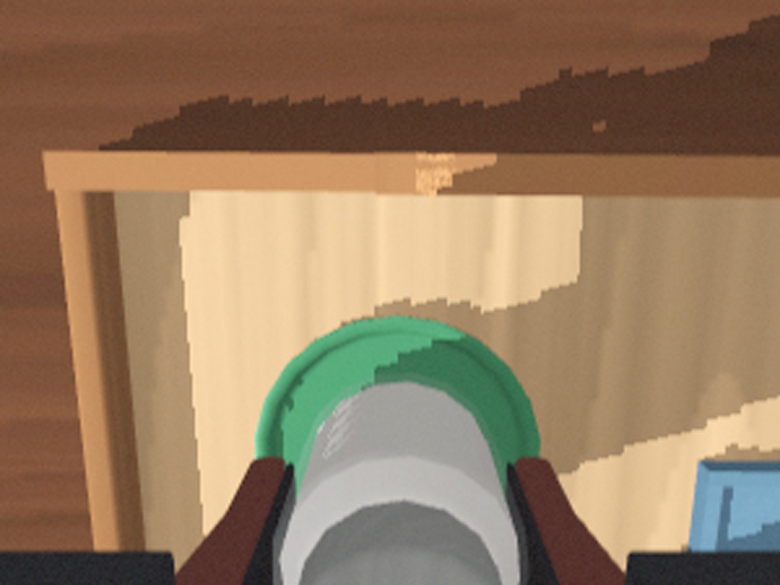

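```bash
python3 - <<'E'
from h import *
d=get_image("wrist"); z=readout.get_obs()["ee_pos"][2]; b=z-201
print(z,world(d,(273,181.9),15)-[37,0],world(d,(273,206.6),b)-[24,0])
print(world(d,(120+256/2.6,60+440/2.6),15),world(d,(120+541/2.6,60+440/2.6),15))
E
```

```text
220.51722386616672 [ 632.5 -236.5] [ 630.8 -236.4]
[ 638.4 -200.8] [ 638.  -272.1]
```

The salt is over the green dish: dish centre about (632.5,-236.5), shaker about (630.8,-236.4). Nudging +1.5 mm in x and lowering.

Request:
step_arm(targets=[[[0.03, 0, -0.06, 0, 0, 0, 0], [0, 0, -0.04, 0, 0, 0, 0], [0, 0, -0.03, 0, 0, 0, 0], [0, 0, 0, 0, 0, 0, 0], [0, 0, 0, 0, 0, 0, 0]]])

```text
t: 26.8
ee_pos: [634.1, -237.9, 216.4]
orientation: [3.141, -0.009, 0.0]
ft_force: [-0.2, -0.5, -0.9]
width: 47.5
grasp_force: 30.0
```

Request:
step_arm(targets=[[[0, 0, -0.02, 0, 0, 0, 0], [0, 0, -0.02, 0, 0, 0, 0], [0, 0, 0, 0, 0, 0, 0], [0, 0, 0, 0, 0, 0, 0], [0, 0, 0, 0, 0, 0, 0]]])

```text
t: 27.42
ee_pos: [634.0, -237.9, 214.2]
orientation: [3.142, -0.009, 0.0]
ft_force: [0.6, 0.6, -1.9]
width: 47.4
grasp_force: 30.0
```

Request:
step_arm(targets=[[[0, 0, -0.02, 0, 0, 0, 0], [0, 0, -0.02, 0, 0, 0, 0], [0, 0, 0, 0, 0, 0, 0], [0, 0, 0, 0, 0, 0, 0], [0, 0, 0, 0, 0, 0, 0]]])

```text
t: 28.05
ee_pos: [634.0, -237.9, 212.1]
orientation: [-3.142, 0.009, 0.0]
ft_force: [-0.2, -0.5, -1.8]
width: 47.5
grasp_force: 30.0
```

Request:
step_arm(targets=[[[0, 0, -0.02, 0, 0, 0, 0], [0, 0, -0.01, 0, 0, 0, 0], [0, 0, 0, 0, 0, 0, 0], [0, 0, 0, 0, 0, 0, 0], [0, 0, 0, 0, 0, 0, 0]]])

```text
t: 28.68
ee_pos: [634.1, -237.9, 212.0]
orientation: [3.142, -0.009, 0.0]
ft_force: [-4.5, 1.9, 10.1]
width: 47.7
grasp_force: 30.0
```

Contact at the dish-floor height. Release, then go above the spoon. The handle runs along x, so closing along y suits it.

Request:
step_arm(targets=[[[0, 0, 0, 0, 0, 0, 0.65], [0, 0, 0, 0, 0, 0, 0.85], [0, 0, 0, 0, 0, 0, 1], [0, 0, 0.2, 0, 0, 0, 1], [0, 0, 0.6, 0, 0, 0, 1]]])

```text
t: 29.3
ee_pos: [633.4, -237.6, 249.9]
orientation: [-3.14, 0.009, 0.005]
ft_force: [0.4, -0.1, -0.6]
width: 87.5
grasp_force: 0.0
```

Request:
step_arm(targets=[[[0, 0, 0.8, 0, 0, 0, 1], [0, 0, 0.8, 0, 0, 0, 1], [-0.1, 0.3, 0.3, 0, 0, 0, 1], [-0.2, 0.7, 0, 0, 0, 0, 1], [-0.3, 0.9, 0, 0, 0, 0, 1]]])

```text
t: 29.92
ee_pos: [603.1, -141.6, 345.2]
orientation: [-3.141, 0.011, 0.001]
ft_force: [-0.4, 0.4, -0.4]
width: 87.5
grasp_force: 0.0
```

Request:
step_arm(targets=[[[-0.3, 0.9, -0.2, 0, 0, 0, 0.6], [-0.3, 0.8, -0.3, 0, 0, 0, 0.4], [-0.2, 0.5, -0.3, 0, 0, 0, 0.4], [-0.06, 0.26, -0.2, 0, 0, 0, 0.4], [0, 0, 0, 0, 0, 0, 0.4]]])

```text
t: 30.55
ee_pos: [560.6, -19.1, 294.8]
orientation: [-3.142, 0.007, 0.003]
ft_force: [0.2, -0.3, -0.2]
width: 41.0
grasp_force: 0.0
```

```bash
python3 - <<'E'
from h import *
d=save("wrist","w6.png"); o=readout.get_obs(); print(o["ee_pos"],o["width"])
print(pix(d,(643,-20,6)),pix(d,(562,-20,12)),pix(d,(470,-20,3)))
t=save("top","t6.png",270,100,470,260,4)
E
```

```text
[561.17441793 -19.81797957 295.45302821] 37.59515730721587
[274.1 112.3] [274.5 205.5] [274.8 289.8]
```

View pics/w6.png

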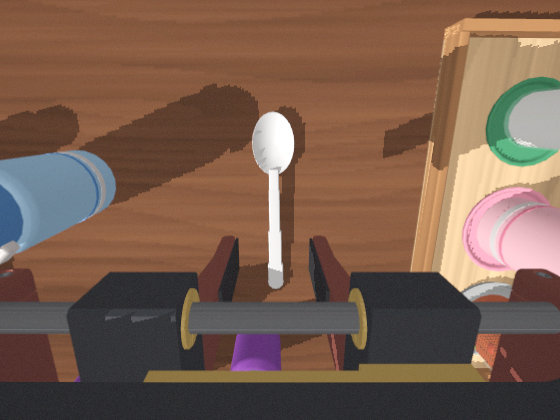

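The spoon's bowl tip is at (274,112) and its handle end at (276,288), so it is parallel to x, centre about (555,-20). The grip point at x≈561 is directly under the tool. Descending with a narrowed opening.

Request:
step_arm(targets=[[[0, 0, -0.4, 0, 0, 0, 0.4], [0, 0, -0.6, 0, 0, 0, 0.4], [0, 0, -0.6, 0, 0, 0, 0.4], [0, 0, -0.34, 0, 0, 0, 0.4], [0, 0, -0.1, 0, 0, 0, 0.4]]])

```text
t: 31.28
ee_pos: [561.2, -20.5, 193.1]
orientation: [-3.142, 0.011, 0.001]
ft_force: [-0.9, -0.1, 0.4]
width: 35.1
grasp_force: 0.0
```

Request:
step_arm(targets=[[[0, 0, 0, 0, 0, 0, 0.4], [0, 0, 0, 0, 0, 0, 0.4], [0, 0, 0, 0, 0, 0, 0.4], [0, 0, 0, 0, 0, 0, 0.4], [0, 0, 0, 0, 0, 0, 0.4]]])

```text
t: 31.9
ee_pos: [561.1, -19.8, 193.9]
orientation: [3.142, -0.009, 0.001]
ft_force: [-0.6, 1.1, 0.3]
width: 35.1
grasp_force: 0.0
```

Request:
step_arm(targets=[[[0, 0, -0.05, 0, 0, 0, 0.4], [0, 0, -0.05, 0, 0, 0, 0.4], [0, 0, 0, 0, 0, 0, 0.2], [0, 0, 0, 0, 0, 0, 0], [0, 0, 0, 0, 0, 0, 0]]])

```text
t: 32.52
ee_pos: [561.1, -19.9, 188.7]
orientation: [-3.142, 0.009, -0.0]
ft_force: [-0.1, -0.8, -0.0]
width: 9.6
grasp_force: 30.0
```

Request:
step_arm(targets=[[[0, 0, 0, 0, 0, 0, 0], [0, 0, 0, 0, 0, 0, 0], [0, 0, 0, 0, 0, 0, 0], [0, 0, 0, 0, 0, 0, 0], [0, 0, 0, 0, 0, 0, 0]]])

```text
t: 33.15
ee_pos: [561.0, -19.9, 188.7]
orientation: [-3.142, 0.009, 0.0]
ft_force: [0.2, 0.3, -0.4]
width: 9.4
grasp_force: 30.0
```

Request:
step_arm(targets=[[[0, 0, 0.2, 0, 0, 0, 0], [0, 0, 0.7, 0, 0, 0, 0], [0, 0, 0.9, 0, 0, 0, 0], [0, 0, 0.9, 0, 0, 0, 0], [-0.04, -0.2, 0.7, 0, 0, 0, 0]]])

```text
t: 33.78
ee_pos: [559.0, -29.6, 361.4]
orientation: [3.142, -0.008, 0.003]
ft_force: [0.7, -0.7, -0.2]
width: 9.4
grasp_force: 30.0
```

Request:
step_arm(targets=[[[-0.06, -0.4, 0.1, 0, 0, 0, 0], [-0.06, -0.7, 0, 0, 0, 0, 0], [-0.06, -0.7, 0, 0, 0, 0, 0], [-0.06, -0.7, 0, 0, 0, 0, 0], [-0.06, -0.7, 0, 0, 0, 0, 0]]])

```text
t: 34.4
ee_pos: [543.0, -191.6, 362.4]
orientation: [-3.141, 0.01, 0.003]
ft_force: [0.0, 0.3, -0.4]
width: 9.5
grasp_force: 30.0
```

Request:
step_arm(targets=[[[-0.06, -0.7, 0, 0, 0, 0, 0], [-0.06, -0.7, 0, 0, 0, 0, 0], [-0.06, -0.7, 0, 0, 0, 0, 0], [-0.04, -0.6, 0, 0, 0, 0, 0], [0, -0.36, 0, 0, 0, 0, 0]]])

```text
t: 35.02
ee_pos: [532.0, -344.6, 362.4]
orientation: [-3.141, 0.012, 0.003]
ft_force: [0.1, -0.3, -1.4]
width: 9.4
grasp_force: 30.0
```

Request:
step_arm(targets=[[[0, -0.2, 0, 0.8, 0, 0, 0], [0, -0.22, 0, 0.9, 0, 0, 0], [0, -0.22, 0, 0.9, 0, 0, 0], [0, -0.22, 0, 0.9, 0, 0, 0], [0, 0, 0, 0, 0, 0, 0]]])

```text
t: 35.65
ee_pos: [532.6, -386.6, 362.7]
orientation: [-2.897, 0.01, 0.002]
ft_force: [-0.3, 0.6, -0.1]
width: 9.9
grasp_force: 30.0
```

```bash
python3 - <<'E'
from h import *
from scipy.spatial.transform import Rotation as R
d=save("wrist","w7.png"); o=readout.get_obs(); T=R.from_rotvec(o["orientation"]).as_matrix()
print(o["ee_pos"],o["width"],T.round(3)); p=o["ee_pos"]+177.5*T[:,2]; print("P",p)
for x,y in[(427,-314.5),(427,-370.5),(627,-314.5),(627,-370.5)]: print(pix(d,(x,y,16)))
E
```

```text
[ 532.70976375 -386.03226776  362.81927194] 9.585646790701578 [[ 1.    -0.007 -0.001]
 [-0.006 -0.97   0.242]
 [-0.002 -0.242 -0.97 ]]
P [ 532.56208754 -343.14006263  190.57965127]
[285.4 273.9]
[331.4 279.1]
[285.9 102.8]
[340.2 101.5]
```

View pics/w7.png

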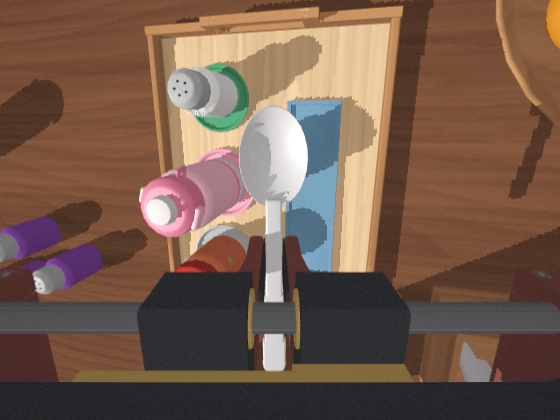

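The salt, bottle and jar all stand in their dishes. The rest's far corners at (288,100) and (342,101) put its centre at about (526,-343.5), and the spoon hangs straight at x≈273. The 14° tilt keeps the gripper body off the pink bottle. Lowering.

Request:
step_arm(targets=[[[0, -0.03, -0.4, 0, 0, 0, 0], [0, 0, -0.7, 0, 0, 0, 0], [0, 0, -0.7, 0, 0, 0, 0], [0, 0, -0.7, 0, 0, 0, 0], [0, 0, -0.4, 0, 0, 0, 0]]])

```text
t: 36.33
ee_pos: [532.3, -386.2, 215.7]
orientation: [-2.895, 0.008, 0.005]
ft_force: [0.7, 0.2, -0.1]
width: 9.1
grasp_force: 30.0
```

Request:
step_arm(targets=[[[0, 0, -0.06, 0, 0, 0, 0], [0, 0, 0, 0, 0, 0, 0], [0, 0, 0, 0, 0, 0, 0], [0, 0, 0, 0, 0, 0, 0], [0, 0, 0, 0, 0, 0, 0]]])

```text
t: 36.95
ee_pos: [533.1, -387.5, 216.3]
orientation: [-2.898, 0.008, -0.0]
ft_force: [0.6, -0.2, -0.1]
width: 9.3
grasp_force: 30.0
```

```bash
python3 - <<'E'
from h import *
from scipy.spatial.transform import Rotation as R
o=readout.get_obs(); T=R.from_rotvec(o["orientation"]).as_matrix()
print(o["ee_pos"],"P",o["ee_pos"]+177.5*T[:,2],o["ft_force"])
save("side","s7.png",200,200,440,390,3.1)
E
```

```text
[ 533.14416666 -387.48428988  216.32276632] P [ 533.27566932 -344.65004481   44.06870931] [ 0.58180087 -0.2357981  -0.12779525]
```

View pics/s7.png

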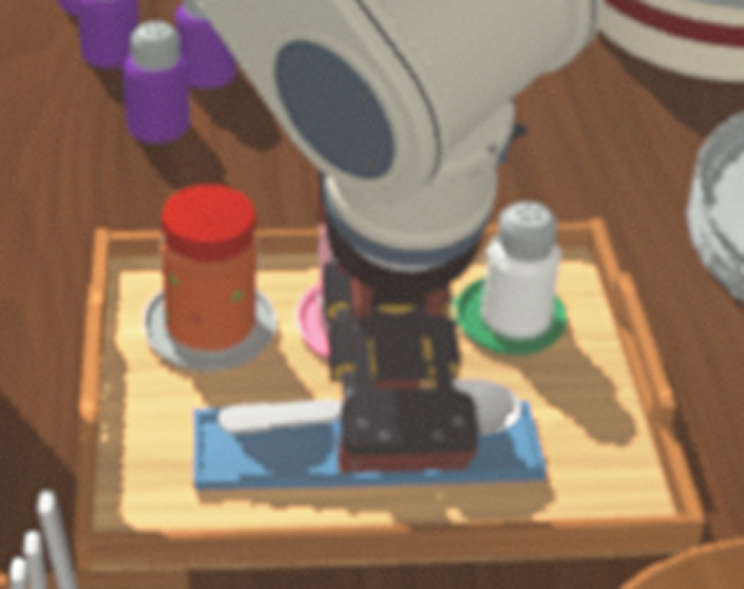

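The spoon hangs level above the blue rest (handle end at crop (225,415), bowl at (490,405)); jar and salt stand in their dishes. Lowering the last 20 mm.

Request:
step_arm(targets=[[[0, 0, -0.16, 0, 0, 0, 0], [0, 0, -0.1, 0, 0, 0, 0], [0, 0, -0.06, 0, 0, 0, 0], [0, 0, 0, 0, 0, 0, 0], [0, 0, 0, 0, 0, 0, 0]]])

```text
t: 37.62
ee_pos: [533.1, -387.4, 199.7]
orientation: [-2.897, 0.009, 0.001]
ft_force: [0.8, 0.4, -0.1]
width: 9.3
grasp_force: 30.0
```

Request:
step_arm(targets=[[[0, 0, -0.02, 0, 0, 0, 0], [0, 0, -0.02, 0, 0, 0, 0], [0, 0, 0, 0, 0, 0, 0], [0, 0, 0, 0, 0, 0, 0], [0, 0, 0, 0, 0, 0, 0]]])

```text
t: 38.25
ee_pos: [533.1, -387.4, 197.7]
orientation: [-2.897, 0.009, 0.001]
ft_force: [0.5, -0.9, -0.1]
width: 9.7
grasp_force: 30.0
```

Request:
step_arm(targets=[[[0, 0, -0.02, 0, 0, 0, 0], [0, 0, 0, 0, 0, 0, 0], [0, 0, 0, 0, 0, 0, 0], [0, 0, 0, 0, 0, 0, 0], [0, 0, 0, 0, 0, 0, 0]]])

```text
t: 38.88
ee_pos: [533.1, -387.4, 196.8]
orientation: [-2.897, 0.009, 0.001]
ft_force: [0.2, 0.3, 1.3]
width: 9.5
grasp_force: 30.0
```

Request:
step_arm(targets=[[[0, 0, -0.02, 0, 0, 0, 0], [0, 0, 0, 0, 0, 0, 0], [0, 0, 0, 0, 0, 0, 0], [0, 0, 0, 0, 0, 0, 0], [0, 0, 0, 0, 0, 0, 0]]])

```text
t: 39.5
ee_pos: [533.1, -387.4, 196.5]
orientation: [-2.897, 0.008, 0.001]
ft_force: [-1.5, 1.1, 7.7]
width: 9.3
grasp_force: 30.0
```

Contact. Open slightly and withdraw along the tool axis.

Request:
step_arm(targets=[[[0, 0, 0.01, 0, 0, 0, 0.14], [0, 0, 0.01, 0, 0, 0, 0.18], [0, 0, 0, 0, 0, 0, 0.2], [0, -0.01, 0.04, 0, 0, 0, 0.22], [0, -0.02, 0.1, 0, 0, 0, 0.24]]])

```text
t: 40.12
ee_pos: [532.9, -388.8, 203.6]
orientation: [-2.897, 0.009, 0.002]
ft_force: [0.2, -1.1, 0.3]
width: 21.0
grasp_force: 0.0
```

Request:
step_arm(targets=[[[0, -0.05, 0.2, 0, 0, 0, 0.24], [0, -0.1, 0.4, 0, 0, 0, 0.24], [0, -0.2, 0.8, 0, 0, 0, 0.24], [0, -0.2, 0.8, 0, 0, 0, 0.24], [0, -0.2, 0.8, 0, 0, 0, 0.24]]])

```text
t: 40.75
ee_pos: [532.9, -426.9, 356.7]
orientation: [-2.898, 0.009, -0.001]
ft_force: [-0.3, -0.5, 0.7]
width: 21.1
grasp_force: 0.0
```

Request:
step_arm(targets=[[[-0.5, 0, 0.6, 0, 0, 0, 0.24], [-0.8, 0, 0, 0, 0, 0, 0.24], [-0.8, 0, 0, 0, 0, 0, 0.24], [-0.5, 0, 0, 0, 0, 0, 0.24], [0, 0, 0, 0, 0, 0, 0.24]]])

```text
t: 41.38
ee_pos: [401.7, -426.7, 385.3]
orientation: [-2.898, 0.011, -0.0]
ft_force: [0.5, -0.1, 0.3]
width: 21.2
grasp_force: 0.0
```

```bash
python3 - <<'E'
from h import *
t=get_image("top")["pixels"]; s=get_image("side")["pixels"]
a=cv2.resize(t[100:270,100:480,::-1],None,fx=2.1,fy=2.1,interpolation=cv2.INTER_CUBIC)
b=cv2.resize(s[220:400,200:440,::-1],None,fx=1.35,fy=1.35,interpolation=cv2.INTER_CUBIC)
im=np.zeros((600,798,3),np.uint8); im[:a.shape[0],:a.shape[1]]=a; b=b[:600-a.shape[0]]; im[a.shape[0]:a.shape[0]+b.shape[0],:b.shape[1]]=b
c=cv2.resize(t[100:265,345:470,::-1],None,fx=3,fy=1.45,interpolation=cv2.INTER_CUBIC)[:600-a.shape[0]]
im[a.shape[0]:a.shape[0]+c.shape[0],330:330+c.shape[1]]=c
cv2.imwrite("pics/final.png",im)
E
```

```text
(no output)
```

View pics/final.png

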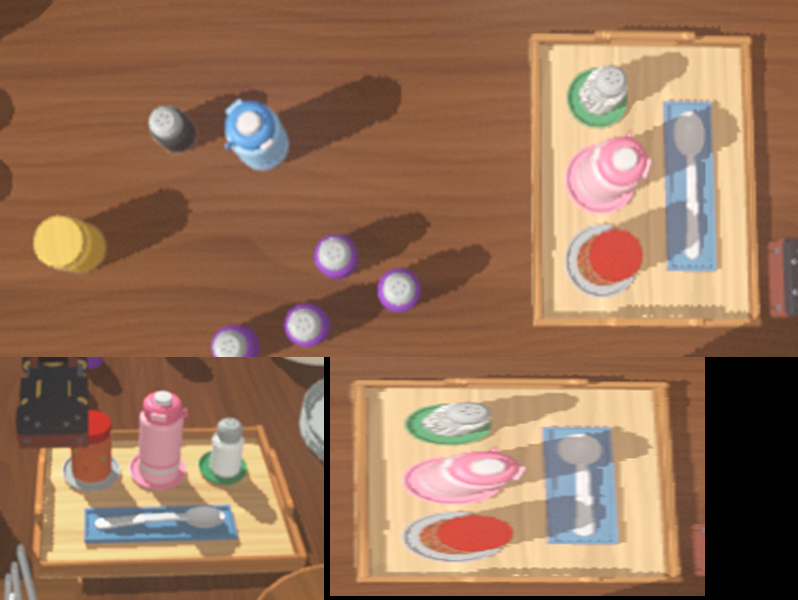

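The final picture shows everything in place. Salt is in the green dish (598,93), the bottle in the pink coaster (608,172) and the jar on the saucer (604,258). The spoon lies flat in the rest, bowl (689,132) and end (692,255), inside the rest's (665–715, 100–270). The blue bottle and pepper haven't moved, and the gripper is clear.

```bash
python3 -c "
from workcell import ctrl
print(ctrl.close_job())"
```

```text
the job is handed in; nothing more can be done
None
```

The tray is laid and the job handed in: pink bottle, pickle jar and salt stand upright in their dishes, the spoon lies flat, bowl up, in the rest, and the blue bottle and pepper were left standing where they were; the job gave no verdict back.

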